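# Park the index plunger and run out the plate carrier

### The arm

A 6-joint arm with a two-finger parallel gripper is mounted at the origin on the work surface. World frame = base frame: x ahead of the robot, y to its left, z up, the work surface at z = 0. Lengths are in m, angles in degrees, forces in N, time in s.
With the tool pointing down it reaches from about 0.275 to 0.75 m from the base axis. Payload 10.2 kg.
Tool frame: the origin (TCP) lies at the very end of the fingers, on their centre line; the grasp point (between the pads) lies ctrl.grasp_offset behind it (ctrl.grasp_offset is the distance from the TCP to the grasp point, in m); z points along the fingers, y is the line along which they close (so a half turn about z gives the same grasp; the last joint's range is limited). The gripper opens to 85 mm and grips with 20 to 120 N. Pads are 22 mm wide; open, the fingers measure 114 mm over their backs; the gripper's body (76 mm by 85 mm) begins 54 mm behind the grasp point. The pads swing forward as they close: fully open they stand 13 mm farther back than shut.
Start: joints at [-82.07, 17.928, 85.812, -0, 76.261, -12.8], TCP at [0.186, -0.491, 0.231] pointing down, gripper open.
Joint ranges: [-168.41, 168.41], [-55.51, 124.54], [10.69, 146.95], [-70.63, 250.63], [1, 178], [-165.06, 165.06]. Speed limits (degrees/s): [136.94, 136.94, 172.46, 180, 180, 180].

### API

Orientations are given as [roll, pitch, yaw] about the fixed x, y, z axes, in that order (R = Rz(yaw) Ry(pitch) Rx(roll)).
In Python, from cell import monitor, viewer, ticket, ctrl gives the robot as it stands.
- The arm moves only by the tool send_rows, never from a script. Its argument "plan" is a list of rows, each an object with "hand": the gripper command: -1 is shut, 1 is fully open, values between are in proportion; "travel": the shift along the tool's x, y, z in mm, a list of three; "rotation": the turn, a rotation vector about the tool's x, y, z in rad, a list of three. A call has 1 to 12 rows; each row is the pose to reach, as a shift and turn from the pose commanded when the call began, along the tool's axes at that moment; what a row does not reach only later rows make up. A row lasts 1/12 s, in which the tool goes at most 41.7 mm and 7.16 degrees, less where a joint would pass 70% of its speed; a pose out of reach is approached as far as the arm can. A call with a gripper value outside its range is refused whole. The fingers move at their own pace and stop on an object; "newtons" is the grip in N (left out, the last holds). Time passes only in rows, so rows that repeat a pose let the fingers close. It gives the time, the measured TCP pose, the force, the opening and the grip force at its end, in the units of the state.
- monitor.sense(): the state, without advancing time (a new reading comes with each control period).
- viewer.snapshot(name): name is "side" or "top" or "wrist"; returns the picture (420x560x3 uint8, red, green, blue); there is no depth.
- viewer.camera_info(name): a dict with "fx", "fy", "cx", "cy" (pixels), "origin" and "attitude" of the camera in the world. Camera axes: x right, y down, z forward; pixel columns grow to the right and rows downward; lengths in m; the calibration is good to about 2 mm. The wrist camera is an equidistant fisheye: a pixel r from the principal point sees the ray r / f radians off the axis. A picture is of the moment at which its call begins: read the wrist's pose just before it. camera_info takes no time and is no camera call; for the wrist camera it gives the pose at the moment of the call.
- ticket.close_job(): hands the job in; it is judged then, once.
The state is a dict: "clock": time; "joints": joint angles; "qd": joint speeds; "tau": joint torques, N m; "eef_pos": TCP position; "ee_rot": TCP orientation; "force": force on the tool from outside, world axes, zero at the start; "wrist_torque": the same for the moment, N m; "grip_width": opening from 0.0 (shut) to 1.0 (fully open); "grip_force": force on a finger pad.
Only numpy, scipy, OpenCV 4.12 (cv2) and the standard library are available. Lean on these libraries where they do the work, as an engineer would, in place of code of your own. Each camera call takes 0.05 s, during which the arm holds its last target. There are 200 camera calls.

### The job

Free the plate carrier of the print stand: pull up its sprung orange index plunger, twist it anticlockwise (seen from above) until you feel it drop into its rest notch, and let go so that it stays up by itself. Then slide the carrier by its orange handle all the way out against its end stop and let go. Be gentle: never force the plunger against its upper stop, its collar or the notch, do not push the carrier while it is still locked, do not ram the end stop, and leave the other things on the bench alone.

Things in the scene. Friction and masses are not known exactly. Their poses are not given: they have to be found in the camera images.
- stand: the print stand, bolted to the bench: aluminium base 270 x 345 mm, 15 mm thick. Origin on the bench top; x and y along the base's edges, z up (at yaw 0 they are the world's). The base spans x -155..115, y -152..192 mm. The plunger's axis stands at x 60, y -50 mm, held by a bracket whose top is at z 44 mm; the carrier slides towards +y; the end stop is at y 170 mm, 27 mm high.
- plunger_grip (a point): point to grip on the plunger, on its vertical axis. The orange wing handle is 14 mm thick (its own x), 40 mm long (its own y) and 32 mm tall: it reaches 13 mm above and 19 mm below this point, which is at z 85 mm when the plunger is home. At home its axes are those of the stand; they turn with the knob. Below the handle a 14 mm steel neck carries a 4 mm square steel cross pin, 50 mm long, along this x axis (square to the handle).
- plunger (a joint): lift of the plunger, m: 0 home (locked), spring pulls it down with about 4 N at 0 and about 10 N at 0.016. Its cross pin clears the 14 mm deep home slot and slides on the collar's top at 0.014; in the rest notch (4 mm deep; entered within about 0.06 rad of its middle) it stands at 0.010; the rigid upper stop is at 0.019. Let go, it sinks at about 0.15 m/s. The carrier is free above 0.0075.
- knob: the turning part of the plunger: wing handle, neck, cross pin and locking stem. Its origin is on the axis 44 mm above the bench when home, axes as plunger_grip. It turns anticlockwise seen from above only (0 home, end of turn at 1.65 rad), and only when lifted clear of the home slot.
- collar: steel collar about 60 mm across under the wing handle; top at z 62 mm, 4 mm below the handle when home. Origin on the plunger's axis at z 44 mm; axes as the stand. Home slot along x. A brass ring in it holds the one rest notch, clamped each time at another, unreported angle 0.85 to 1.44 rad anticlockwise from the home slot: see or feel it. Over 25 N between knob and collar, notch or upper stop strains it.
- carrier: dark plate carrier, 165 x 200 mm, 12.5 mm thick, top at z 29 mm, with a grey and black lattice print 22 mm tall bonded on it. Origin 16.5 mm above the bench, in the middle of its length; axes as the stand. Its friction is about 2 N.
- handle_grip (a point): point to grip on the carrier's upright orange handle: 14 mm thick (along y), 36 mm wide (along x), from z 29 to 74 mm; this point is at z 59.5 mm, in its middle plane. It lies at x 0, y 55 mm in the stand's frame when the carrier is home. Axes as the stand.
- sled (a joint): travel of the carrier towards the stand's +y, m: 0 home, 0.100 at the end stop.
- end_stop: rubber end stop of the carrier, 120 mm long, top at z 27 mm; origin on the bench under the middle of its face that meets the carrier.
- red_spool: bystander: black and red filament spool lying flat, 150 mm across, 50 mm high; origin under its centre.
- scraper: bystander: scraper, 190 mm long, lying on the front ledge (towards the stand's -x) of the stand's base; origin under its middle.
- glue_bottle: bystander: white bottle, 48 mm across, 120 mm high, orange cap; origin under its centre.
- print_vase: bystander: blue printed vase, 72 mm across, 85 mm high; origin under its centre.
- screwdriver: bystander: screwdriver, 170 mm long, lying on the bench; origin under its middle.
- hinge_print: bystander: yellow printed hinge leaf, 50 x 70 mm, up to 14 mm high; origin under its middle.

How it is judged:
By the outcome, as a careful person would: the job done as asked, in the order asked, and still so for the second after the job is handed in, with the robot touching nothing.
It also fails if it takes over 67 s, if anything falls off the work surface, if the arm or the gripper's body presses on something with over 40 N, if the wrist force passes 120 N, or if a joint passes its speed limit or range.

## Working session

There is one attempt and no reset: what is moved stays moved. The work goes in short steps, Python scripts to look and compute and a tool call to move; the robot and the scene stay as the last step left them, time stands still between calls to the robot, and variables do not carry over. Pictures are saved under pics/ and viewed, at most 10 in all, crops included, and the job is handed in when it is done.

Besides the shell and the picture viewer there is one more tool, called after "Emit:" by a JSON object that holds its "fn" and its "kwargs". send_rows: Moves the arm, as the interface text tells. Its arguments: {"type":"object","properties":{"plan":{"type":"array"},"newtons":{"type":"number"}},"required":["plan"]}

```bash
mkdir -p pics; python3 - <<'E'
from cell import monitor, viewer, ticket, ctrl
import cv2
print(monitor.sense(), ctrl.grasp_offset)
for n in("top","side"):
    im=viewer.snapshot(n); cv2.imwrite(f"pics/{n}0.png",cv2.resize(im[:,:,::-1],(800,600),interpolation=cv2.INTER_CUBIC)); cv2.imwrite(f"pics/{n}0raw.png",im[:,:,::-1])
    print(n,viewer.camera_info(n))
E
```

```text
{'clock': 0.0, 'joints': array([-8.20714217e+01,  1.79611676e+01,  8.58544677e+01, -2.82814814e-04,
        7.62608203e+01, -1.28002977e+01]), 'qd': array([ 0.03013527,  0.02363712,  0.06742159,  0.10000917, -0.01297337,
       -0.02879731]), 'tau': array([-1.20981902e-03, -4.12269759e+01, -2.59738719e+01, -2.22146587e-04,
        4.20605953e-03, -9.22429450e-06]), 'eef_pos': array([ 0.18576895, -0.49075735,  0.23071667]), 'ee_rot': array([-1.79925384e+02, -1.66712012e-02,  2.07289325e+01]), 'force': array([ 0.36292391, -0.21504933, -0.26149163]), 'wrist_torque': array([0.01222739, 0.03650646, 0.03314451]), 'grip_force': 0.0, 'grip_width': 1.0019353825231825} 0.0187
top {'fx': 470.6712127876213, 'fy': 470.6712127876213, 'cx': 273.44322791270775, 'cy': 206.02617712590242, 'origin': array([0.56079327, 0.05579156, 1.27241889]), 'attitude': array([-177.25999529,    0.76721625,  -88.59066828])}
side {'fx': 514.5132572174746, 'fy': 514.5132572174746, 'cx': 278.6149841950673, 'cy': 214.36495004060646, 'origin': array([0.17143172, 0.94374059, 1.20083746]), 'attitude': array([-1.38816374e+02, -9.48125896e-02, -1.53349297e+02])}
```

View pics/top0.png

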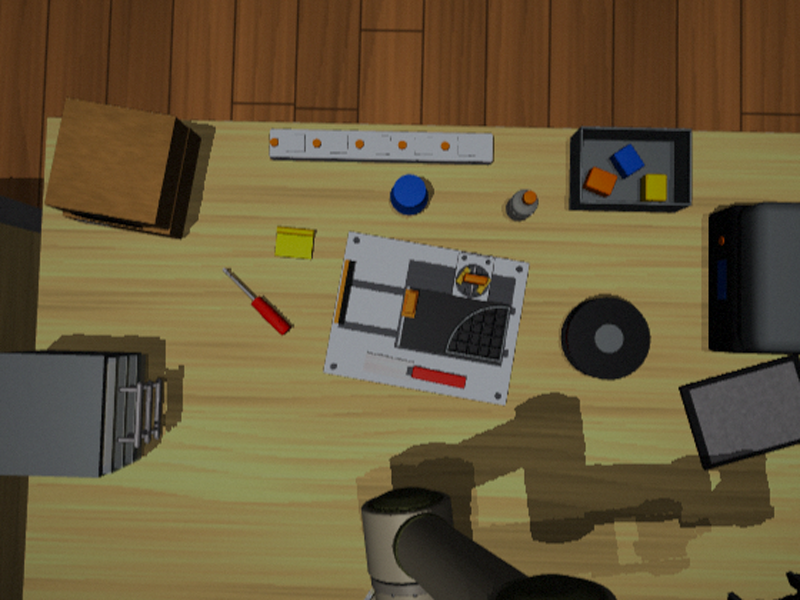

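View pics/side0.png

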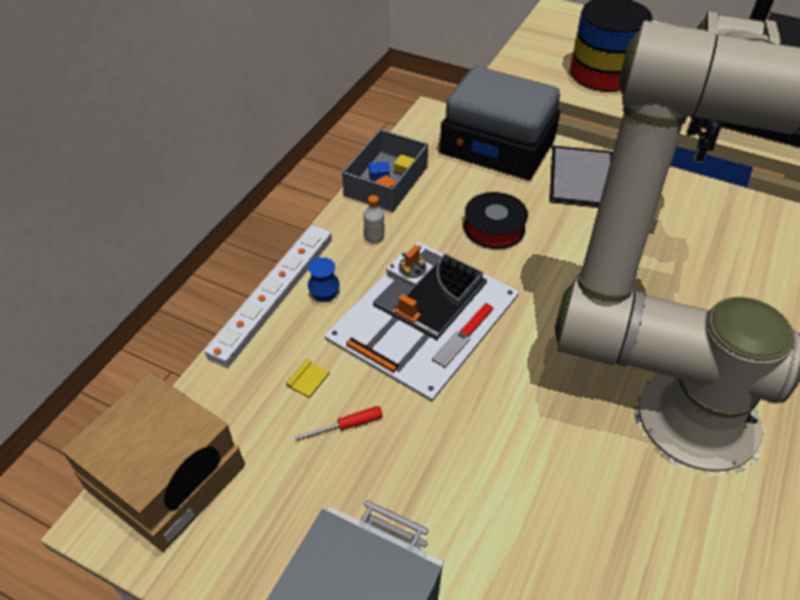

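The top view shows the base corners at (349,232), (528,262), (507,404) and (324,375). The plunger is at about (473,281) and the carrier handle at about (411,302). The side view agrees, with the bottle and vase behind the plunger.

```bash
cat > h.py <<'E'
import numpy as np, cv2
from scipy.spatial.transform import Rotation as R
from scipy.optimize import least_squares
from cell import monitor, viewer, ticket, ctrl
def rot(rpy): return R.from_euler('xyz',rpy,degrees=True).as_matrix()
def ray(ci,u,v,fish=False):
    x=(u-ci['cx'])/ci['fx'];y=(v-ci['cy'])/ci['fy']
    if fish:
        t=np.hypot(x,y); s=np.sin(t)/max(t,1e-9); d=np.array([x*s,y*s,np.cos(t)])
    else: d=np.array([x,y,1.])
    return rot(ci['attitude'])@d
def at_z(ci,u,v,z,fish=False):
    d=ray(ci,u,v,fish);o=np.array(ci['origin']); return o+d*(z-o[2])/d[2]
def proj(ci,P,fish=False):
    c=rot(ci['attitude']).T@(np.asarray(P)-ci['origin'])
    if fish:
        r=np.hypot(c[0],c[1]);t=np.arctan2(r,c[2]);x,y=c[:2]/max(r,1e-9)*t
    else: x,y=c[:2]/c[2]
    return np.array([ci['cx']+ci['fx']*x,ci['cy']+ci['fy']*y])
E
python3 - <<'E'
from h import *
ci=viewer.camera_info('top')
px=np.array([[349,232],[528,262],[507,404],[324,375]])*.7
S=np.array([[115,192],[115,-152],[-155,-152],[-155,192]])/1e3
W=np.array([at_z(ci,*p,.015)[:2] for p in px])
def f(p):
    c,s=np.cos(p[2]),np.sin(p[2]); return (S@np.array([[c,s],[-s,c]])+p[:2]-W).ravel()
r=least_squares(f,[.5,0,-.1]);p=r.x;print(p,np.degrees(p[2]),r.fun*1e3)
c,s=np.cos(p[2]),np.sin(p[2]);M=np.array([[c,-s],[s,c]])
print('plunger',p[:2]+M@[.06,-.05],at_z(ci,473*.7,279*.7,.098)[:2]); print('handle',p[:2]+M@[0,.055],at_z(ci,411*.7,299*.7,.074)[:2])
t=cv2.imread('pics/top0raw.png');s=cv2.imread('pics/side0raw.png')
a=cv2.resize(t[155:285,220:380],(640,520),interpolation=cv2.INTER_CUBIC);cv2.imwrite('pics/c1.png',a)
E
```

```text
[ 0.59522357 -0.01706956 -0.13751122] -7.8788123331548 [-0.61984435  2.00958241  1.05262182 -1.95259878 -1.39099479  0.17030305
  0.95821732 -0.22728668]
plunger [ 0.64780327 -0.07482227] [ 0.64685416 -0.07037925]
handle [0.60276287 0.03741125] [0.61026413 0.03672917]
```

View pics/c1.png

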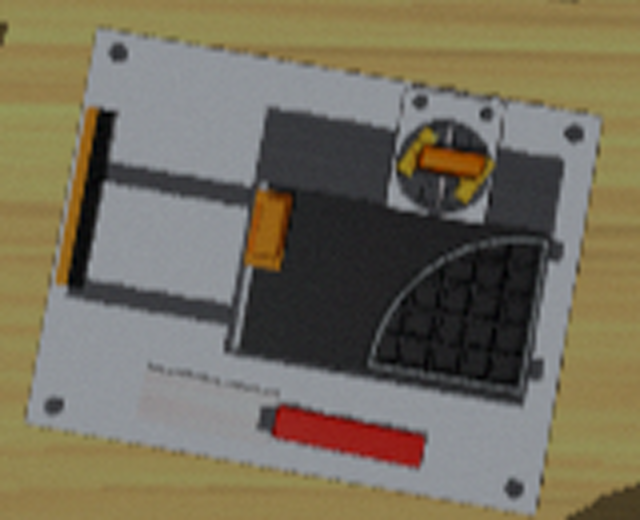

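The crop shows brass ring pieces beside the wing handle at about (418,150) and (478,180). The wing lies along the stand's y axis at home, and the carrier handle is at about (268,228). Next I'll move above the plunger for a close look.

Emit:
{"fn": "send_rows", "kwargs": {"plan": [{"hand":1,"travel":[580,-229,0],"rotation":[0,0,-1.07]},{"hand":1,"travel":[580,-229,0],"rotation":[0,0,-1.07]},{"hand":1,"travel":[580,-229,0],"rotation":[0,0,-1.07]},{"hand":1,"travel":[580,-229,0],"rotation":[0,0,-1.07]},{"hand":1,"travel":[580,-229,0],"rotation":[0,0,-1.07]},{"hand":1,"travel":[580,-229,0],"rotation":[0,0,-1.07]},{"hand":1,"travel":[580,-229,0],"rotation":[0,0,-1.07]},{"hand":1,"travel":[580,-229,0],"rotation":[0,0,-1.07]},{"hand":1,"travel":[580,-229,0],"rotation":[0,0,-1.07]},{"hand":1,"travel":[580,-229,0],"rotation":[0,0,-1.07]},{"hand":1,"travel":[580,-229,0],"rotation":[0,0,-1.07]},{"hand":1,"travel":[580,-229,0],"rotation":[0,0,-1.07]}]}}

```text
clock: 1.1
eef_pos: [0.5569, -0.1528, 0.2311]
ee_rot: [-180.0, -0.0, 82.0]
force: [-0.2, -1.1, -0.4]
grip_width: 1.002
grip_force: 0.0
```

```bash
cat >> h.py <<'E'
def togo(pos,yaw):
    s=monitor.sense();M=rot(s['ee_rot']);d=np.array(pos)-s['eef_pos']
    T=rot([180,0,yaw]);rv=R.from_matrix(M.T@T).as_rotvec()
    print('t',s['clock'],'pos',s['eef_pos'].round(4),'rot',s['ee_rot'].round(2),'F',s['force'].round(1),'travel mm',(M.T@d*1e3).round(1),'rot',rv.round(4))
E
python3 -c "
from h import *
togo([.647,-.072,.231],82.1);print(viewer.camera_info('wrist'))"
```

```text
t 1.1 pos [ 0.5569 -0.1528  0.2311] rot [-1.7997e+02 -1.0000e-02  8.2050e+01] F [-0.2 -1.1 -0.4] travel mm [92.5 78.   0. ] rot [-0.0005 -0.0001 -0.0009]
{'fx': 325.19226210127806, 'fy': 325.19226210127806, 'cx': 281.66086310553345, 'cy': 206.67240614333585, 'origin': array([ 0.56682326, -0.08733238,  0.373484  ]), 'attitude': array([ 1.64793532e+02,  1.26248327e-02, -7.95675938e+00])}
```

Emit:
{"fn": "send_rows", "kwargs": {"plan": [{"hand":1,"travel":[27,87,71],"rotation":[0,0,0]},{"hand":1,"travel":[27,87,71],"rotation":[0,0,0]},{"hand":1,"travel":[27,87,71],"rotation":[0,0,0]},{"hand":1,"travel":[27,87,71],"rotation":[0,0,0]},{"hand":1,"travel":[27,87,71],"rotation":[0,0,0]}]}}

```text
clock: 1.52
eef_pos: [0.6455, -0.1394, 0.1579]
ee_rot: [-179.8, -0.1, 82.1]
force: [-0.0, -0.6, 1.0]
grip_width: 1.002
grip_force: 0.0
```

```bash
python3 - <<'E'
from h import *
import pickle
ci=viewer.camera_info('wrist');im=viewer.snapshot('wrist')[:,:,::-1]
pickle.dump(ci,open('ci1.pkl','wb'));cv2.imwrite('pics/w1raw.png',im)
u,v=proj(ci,[.6475,-.073,.08],True).round().astype(int);print(u,v,ci)
x0,y0=max(u-80,0),max(v-60,0);c=im[y0:y0+120,x0:x0+160];print(x0,y0)
cv2.imwrite('pics/w1.png',cv2.resize(c,None,fx=5,fy=5,interpolation=cv2.INTER_CUBIC))
E
```

```text
270 121 {'fx': 325.19226210127806, 'fy': 325.19226210127806, 'cx': 281.66086310553345, 'cy': 206.67240614333585, 'origin': array([ 0.65581072, -0.07409189,  0.30038937]), 'attitude': array([164.83869459,   0.20830792,  -7.90886303])}
190 61
```

View pics/w1.png

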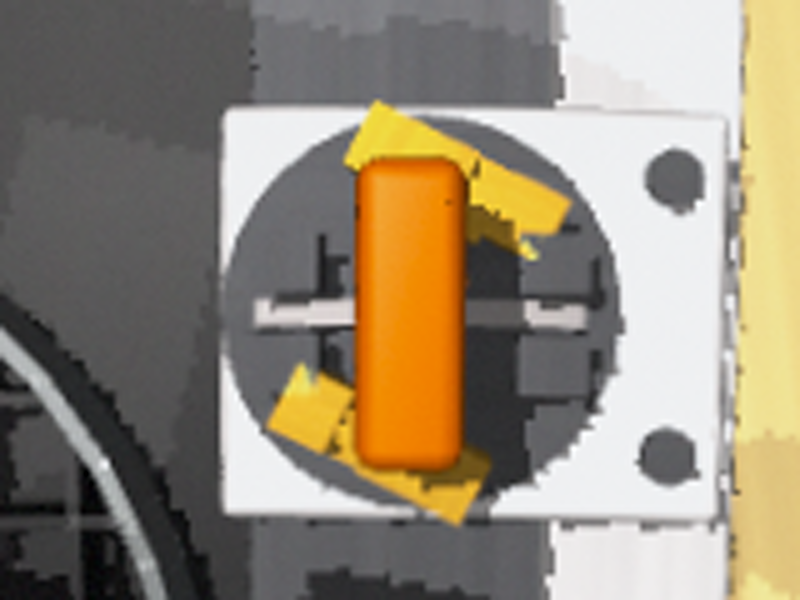

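The wrist crop shows the collar centred at about (422,312) and the pin along the stand's x axis. The brass pieces' radial edges point about 63° anticlockwise from +x. I'll rectify this onto the collar plane to get the notch angle and the axis position.

```bash
python3 - <<'E'
from h import *
import pickle
ci=pickle.load(open('ci1.pkl','rb'));im=cv2.imread('pics/w1raw.png')
def full(u,v): return 190+(u+.5)/5-.5,61+(v+.5)/5-.5
# axis position estimates
print('collar c',at_z(ci,*full(422,312),.062,True),'handle top c',at_z(ci,*full(411,313),.098,True))
a=at_z(ci,*full(413,160),.098,True);b=at_z(ci,*full(408,468),.098,True);print('handle len',np.hypot(*(a-b)[:2]),'yaw',np.degrees(np.arctan2(*(a-b)[1::-1]))-90)
c=at_z(ci,*full(422,312),.062,True)[:2]
cor={k:at_z(ci,*full(*p),.062,True)[:2] for k,p in dict(TL=(378,103),BL=(347,163),TR=(572,203),BR=(548,237),l1=(300,365),l2=(268,428),l3=(490,460),l4=(460,525)).items()}
ang=lambda p,q:np.degrees(np.arctan2(*(cor[q]-cor[p])[::-1]))+7.9
print('edges',ang('TL','TR')+90,ang('l2','l4')+90,ang('l1','l3')+90,'radials',ang('BL','TL'),ang('l2','l1'),ang('l4','l3'))
yaw=np.radians(-7.9);A=np.array([[np.cos(yaw),-np.sin(yaw)],[np.sin(yaw),np.cos(yaw)]])
s=9;mx=np.zeros((600,600),np.float32);my=mx.copy()
for i in range(600):
  for j in range(600):
    P=c+A@(np.array([j-300,300-i])/s/1e3);mx[i,j],my[i,j]=proj(ci,[*P,.062],True)
o=cv2.remap(im,mx,my,cv2.INTER_CUBIC)
for d in (0,50,55,60,65,70,75,80,85):
  for r in (255,285):
    t=np.radians(d);x,y=np.cos(t),np.sin(t)
    for q in(1,-1): cv2.line(o,(int(300+q*255*x),int(300-q*255*y)),(int(300+q*285*x),int(300-q*285*y)),(0,0,255) if d%10==0 else (255,0,0),2)
cv2.imwrite('pics/r1.png',o)
E
```

```text
collar c [ 0.64921084 -0.0749241   0.062     ] handle top c [ 0.64884836 -0.07472906  0.098     ]
handle len 0.03847555980721717 yaw -8.993283796744777
edges 62.213452114577834 62.63991080547408 62.96213247681648 radials 63.0248247646916 62.280929546784044 65.52948295425914
```

View pics/r1.png

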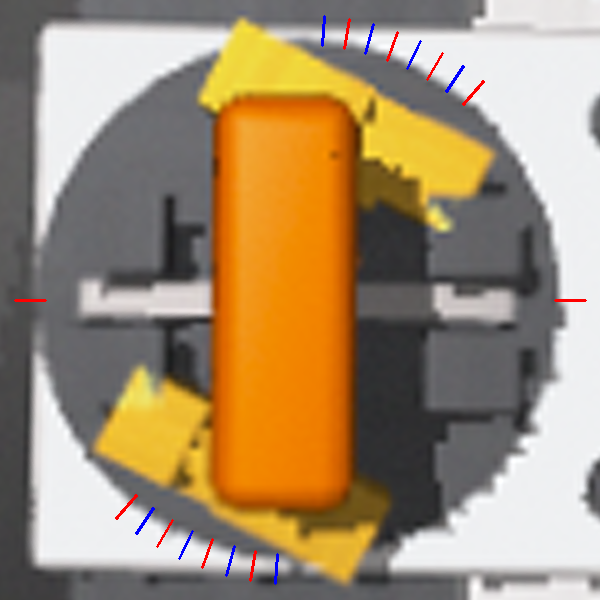

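The rectified view shows the notch walls symmetric about a radius at about 62.7°, so the notch is at about 1.095 rad. The axis is at about (0.649, -0.075). Next I'll approach the wing.

```bash
python3 -c "
from h import *
togo([.649,-.0749,.16],82.1);togo([.649,-.0749,.069],82.1)"
```

```text
t 1.5667 pos [ 0.6454 -0.1399  0.16  ] rot [-1.7994e+02 -1.0000e-02  8.2050e+01] F [ 0.2 -0.3  1.2] travel mm [64.9 -5.5 -0. ] rot [-0.001  -0.0001 -0.0008]
t 1.5667 pos [ 0.6454 -0.1399  0.16  ] rot [-1.7994e+02 -1.0000e-02  8.2050e+01] F [ 0.2 -0.3  1.2] travel mm [64.9 -5.4 91. ] rot [-0.001  -0.0001 -0.0008]
```

Emit:
{"fn": "send_rows", "kwargs": {"plan": [{"hand":1,"travel":[40,-5,0],"rotation":[0,0,0]},{"hand":1,"travel":[65,-5.4,0],"rotation":[0,0,0]},{"hand":1,"travel":[65,-5.4,0],"rotation":[0,0,0]},{"hand":1,"travel":[65,-5.4,25],"rotation":[0,0,0]},{"hand":1,"travel":[65,-5.4,50],"rotation":[0,0,0]},{"hand":1,"travel":[65,-5.4,70],"rotation":[0,0,0]},{"hand":1,"travel":[65,-5.4,85],"rotation":[0,0,0]},{"hand":1,"travel":[65,-5.4,91],"rotation":[0,0,0]},{"hand":1,"travel":[65,-5.4,91],"rotation":[0,0,0]},{"hand":1,"travel":[65,-5.4,91],"rotation":[0,0,0]}]}}

```text
clock: 2.4
eef_pos: [0.6497, -0.0756, 0.071]
ee_rot: [179.9, 0.0, 82.0]
force: [0.2, -0.5, -0.3]
grip_width: 1.003
grip_force: 0.0
```

```bash
python3 - <<'E'
from h import *
togo([.649,-.0749,.069],82.1)
im=viewer.snapshot('wrist')[:,:,::-1];cv2.imwrite('pics/w2.png',im)
E
```

```text
t 2.4 pos [ 0.6497 -0.0756  0.071 ] rot [1.7988e+02 2.0000e-02 8.2000e+01] F [ 0.2 -0.5 -0.3] travel mm [ 0.6 -0.8  2. ] rot [ 0.0021  0.0004 -0.0018]
```

View pics/w2.png

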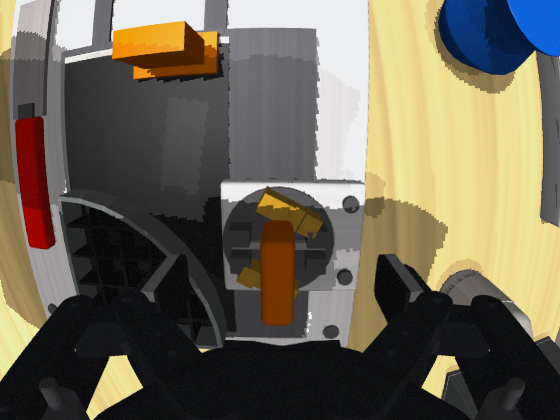

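The wing at about (278,275) is centred between the pads at about (180,270) and (380,270), and nothing is in the way. I'll close gently at low force.

Emit:
{"fn": "send_rows", "kwargs": {"newtons": 20, "plan": [{"hand":0,"travel":[0,0,0],"rotation":[0,0,0]},{"hand":-0.4,"travel":[0,0,0],"rotation":[0,0,0]},{"hand":-0.5,"travel":[0,0,0],"rotation":[0,0,0]},{"hand":-0.6,"travel":[0,0,0],"rotation":[0,0,0]},{"hand":-0.7,"travel":[0,0,0],"rotation":[0,0,0]},{"hand":-0.8,"travel":[0,0,0],"rotation":[0,0,0]},{"hand":-1,"travel":[0,0,0],"rotation":[0,0,0]},{"hand":-1,"travel":[0,0,0],"rotation":[0,0,0]},{"hand":-1,"travel":[0,0,0],"rotation":[0,0,0]}]}}

```text
clock: 3.2
eef_pos: [0.6483, -0.0747, 0.0695]
ee_rot: [-179.8, 0.0, 82.0]
force: [-7.4, 0.7, 6.1]
grip_width: 0.157
grip_force: 20.3
```

```bash
python3 -c "
from h import *
togo([.649,-.0749,.069],82.1);print(monitor.sense()['wrist_torque'])"
```

```text
t 3.2 pos [ 0.6483 -0.0747  0.0695] rot [-179.82    0.     82.04] F [-7.4  0.7  6.1] travel mm [-0.1  0.7  0.5] rot [-0.0031  0.0001 -0.001 ]
[ 0.06271607  1.28404842 -0.05809777]
```

Emit:
{"fn": "send_rows", "kwargs": {"newtons": 45, "plan": [{"hand":-1,"travel":[0,-0.4,-0.3],"rotation":[0,0,0]},{"hand":-1,"travel":[0,-0.8,-0.6],"rotation":[0,0,0]},{"hand":-1,"travel":[0,-0.8,-0.6],"rotation":[0,0,0]},{"hand":-1,"travel":[0,-0.8,-0.6],"rotation":[0,0,0]},{"hand":-1,"travel":[0,-0.8,-0.6],"rotation":[0,0,0]}]}}

```text
clock: 3.62
eef_pos: [0.6482, -0.0747, 0.0697]
ee_rot: [-179.9, -0.0, 82.0]
force: [-2.9, -0.1, 0.2]
grip_width: 0.158
grip_force: 48.0
```

```bash
python3 -c "
from h import *
togo([.649,-.0749,.069],82.1);print(monitor.sense()['wrist_torque'])"
```

```text
t 3.6167 pos [ 0.6482 -0.0747  0.0697] rot [-179.93   -0.     82.04] F [-2.9 -0.1  0.2] travel mm [-0.1  0.8  0.7] rot [-0.0012 -0.0001 -0.0011]
[-0.00923654  0.67200274 -0.04757612]
```

Emit:
{"fn": "send_rows", "kwargs": {"plan": [{"hand":-1,"travel":[0,-0.3,-2],"rotation":[0,0,0]},{"hand":-1,"travel":[0,-0.3,-4],"rotation":[0,0,0]},{"hand":-1,"travel":[0,-0.3,-6],"rotation":[0,0,0]},{"hand":-1,"travel":[0,-0.3,-8],"rotation":[0,0,0]},{"hand":-1,"travel":[0,-0.3,-10],"rotation":[0,0,0]},{"hand":-1,"travel":[0,-0.3,-12],"rotation":[0,0,0]},{"hand":-1,"travel":[0,-0.3,-14],"rotation":[0,0,0]},{"hand":-1,"travel":[0,-0.3,-15],"rotation":[0,0,0]},{"hand":-1,"travel":[0,-0.3,-16],"rotation":[0,0,0]},{"hand":-1,"travel":[0,-0.3,-16],"rotation":[0,0,0]},{"hand":-1,"travel":[0,-0.3,-16],"rotation":[0,0,0]}]}}

```text
clock: 4.53
eef_pos: [0.6481, -0.0747, 0.0858]
ee_rot: [-180.0, -0.0, 82.0]
force: [-1.5, -0.4, -10.9]
grip_width: 0.153
grip_force: 46.4
```

```bash
python3 - <<'E'
from h import *
togo([.648,-.0748,.0857],82.1);print(monitor.sense()['wrist_torque'])
E
```

```text
t 4.5333 pos [ 0.6481 -0.0747  0.0858] rot [-179.97   -0.     82.04] F [ -1.5  -0.4 -10.9] travel mm [-0.1 -0.1  0.1] rot [-0.0005 -0.     -0.0011]
[-0.21297019  0.08695125 -0.05330545]
```

Lift is about 16 mm with 11 N, as expected. Now a small first turn.

Emit:
{"fn": "send_rows", "kwargs": {"plan": [{"hand":-1,"travel":[0,0,0],"rotation":[0,0,-0.05]},{"hand":-1,"travel":[0,0,0],"rotation":[0,0,-0.1]},{"hand":-1,"travel":[0,0,0],"rotation":[0,0,-0.16]},{"hand":-1,"travel":[0,0,0],"rotation":[0,0,-0.22]},{"hand":-1,"travel":[0,0,0],"rotation":[0,0,-0.28]},{"hand":-1,"travel":[0,0,0],"rotation":[0,0,-0.3]},{"hand":-1,"travel":[0,0,0],"rotation":[0,0,-0.3]}]}}

```text
clock: 5.12
eef_pos: [0.6481, -0.0746, 0.0857]
ee_rot: [-180.0, -0.0, 99.2]
force: [-1.5, 0.3, -10.9]
grip_width: 0.156
grip_force: 46.5
```

```bash
python3 - <<'E'
from h import *
togo([.648,-.0748,.0857],82.1);s=monitor.sense();print(s['wrist_torque'],'Ftool',rot(s['ee_rot']).T@s['force'])
E
```

```text
t 5.1167 pos [ 0.6481 -0.0746  0.0857] rot [-1.7997e+02 -1.0000e-02  9.9220e+01] F [ -1.5   0.3 -10.9] travel mm [-0.2 -0.1  0. ] rot [-5.000e-04 -2.000e-04  2.988e-01]
[-0.07380416  0.17903419  0.0491717 ] Ftool [ 0.50855315 -1.41668517 10.87514836]
```

Emit:
{"fn": "send_rows", "kwargs": {"plan": [{"hand":-1,"travel":[0,0,0],"rotation":[0,0,-0.07]},{"hand":-1,"travel":[0,0,0],"rotation":[0,0,-0.15]},{"hand":-1,"travel":[0,0,0],"rotation":[0,0,-0.23]},{"hand":-1,"travel":[0,0,0],"rotation":[0,0,-0.31]},{"hand":-1,"travel":[0,0,0],"rotation":[0,0,-0.39]},{"hand":-1,"travel":[0,0,0],"rotation":[0,0,-0.47]},{"hand":-1,"travel":[0,0,0],"rotation":[0,0,-0.55]},{"hand":-1,"travel":[0,0,0],"rotation":[0,0,-0.63]},{"hand":-1,"travel":[0,0,0],"rotation":[0,0,-0.71]},{"hand":-1,"travel":[0,0,0],"rotation":[0,0,-0.77]},{"hand":-1,"travel":[0,0,0],"rotation":[0,0,-0.795]},{"hand":-1,"travel":[0,0,0],"rotation":[0,0,-0.795]}]}}

```text
clock: 6.12
eef_pos: [0.648, -0.0745, 0.0857]
ee_rot: [-180.0, -0.1, 144.7]
force: [-1.3, -0.2, -11.0]
grip_width: 0.157
grip_force: 46.4
```

```bash
python3 - <<'E'
from h import *
togo([.648,-.0748,.0857],144.7);s=monitor.sense();print(s['wrist_torque'],'Ftool',rot(s['ee_rot']).T@s['force'])
E
```

```text
t 6.1167 pos [ 0.648  -0.0745  0.0857] rot [-1.8000e+02 -5.0000e-02  1.4475e+02] F [ -1.3  -0.2 -11. ] travel mm [-0.2 -0.3 -0. ] rot [-0.0001 -0.0009  0.0008]
[0.1478171  0.26774472 0.0104454 ] Ftool [ 0.8929699  -0.92315748 11.02463845]
```

Now I'll lower slightly to feel for the notch.

Emit:
{"fn": "send_rows", "kwargs": {"plan": [{"hand":-1,"travel":[0,0,0.7],"rotation":[0,0,0]},{"hand":-1,"travel":[0,0,1.4],"rotation":[0,0,0]},{"hand":-1,"travel":[0,0,2],"rotation":[0,0,0]},{"hand":-1,"travel":[0,0,2.5],"rotation":[0,0,0]},{"hand":-1,"travel":[0,0,2.9],"rotation":[0,0,0]},{"hand":-1,"travel":[0,0,2.9],"rotation":[0,0,0]},{"hand":-1,"travel":[0,0,2.9],"rotation":[0,0,0]}]}}

```text
clock: 6.7
eef_pos: [0.6481, -0.0746, 0.0829]
ee_rot: [-180.0, -0.0, 144.8]
force: [-3.0, 1.7, -9.4]
grip_width: 0.152
grip_force: 46.6
```

```bash
python3 - <<'E'
from h import *
togo([.648,-.0748,.0857],144.7);s=monitor.sense();print(s['wrist_torque'],'Ftool',rot(s['ee_rot']).T@s['force'])
E
```

```text
t 6.7 pos [ 0.6481 -0.0746  0.0829] rot [-1.8000e+02 -4.0000e-02  1.4476e+02] F [-3.   1.7 -9.4] travel mm [-0.1 -0.2 -2.8] rot [-0.     -0.0007  0.0011]
[0.48639092 0.62910916 0.01051722] Ftool [ 3.43634458 -0.31377143  9.40640805]
```

Emit:
{"fn": "send_rows", "kwargs": {"plan": [{"hand":-1,"travel":[0,0,0.4],"rotation":[0,0,0]},{"hand":-1,"travel":[0,0,0.8],"rotation":[0,0,0]},{"hand":-1,"travel":[0,0,1.2],"rotation":[0,0,0]},{"hand":-1,"travel":[0,0,1.6],"rotation":[0,0,0]},{"hand":-1,"travel":[0,0,1.6],"rotation":[0,0,0]},{"hand":-1,"travel":[0,0,1.6],"rotation":[0,0,0]}]}}

```text
clock: 7.2
eef_pos: [0.6481, -0.0746, 0.0813]
ee_rot: [-180.0, -0.0, 144.8]
force: [-4.9, 2.5, -9.3]
grip_width: 0.152
grip_force: 46.6
```

```bash
python3 - <<'E'
from h import *
togo([.648,-.0748,.0857],144.7);s=monitor.sense();print(s['wrist_torque'],'Ftool',rot(s['ee_rot']).T@s['force'])
E
```

```text
t 7.2 pos [ 0.6481 -0.0746  0.0813] rot [-1.8000e+02 -3.0000e-02  1.4477e+02] F [-4.9  2.5 -9.3] travel mm [-0.  -0.2 -4.4] rot [-0.0001 -0.0006  0.0013]
[ 0.57633606  0.82428966 -0.01251352] Ftool [ 5.44130128 -0.76194683  9.26713213]
```

It has dropped into the notch: lift is 11.6 mm and only the spring force remains. I'll lower it nearly to the notch bottom and release.

Emit:
{"fn": "send_rows", "kwargs": {"plan": [{"hand":-1,"travel":[0,0,0.5],"rotation":[0,0,0]},{"hand":-1,"travel":[0,0,1],"rotation":[0,0,0]},{"hand":-1,"travel":[0,0,1.4],"rotation":[0,0,0]},{"hand":-1,"travel":[0,0,1.4],"rotation":[0,0,0]},{"hand":-1,"travel":[0,0,1.4],"rotation":[0,0,0]}]}}

```text
clock: 7.62
eef_pos: [0.6481, -0.0746, 0.08]
ee_rot: [-180.0, -0.0, 144.8]
force: [-4.8, 2.2, -8.6]
grip_width: 0.158
grip_force: 46.7
```

Emit:
{"fn": "send_rows", "kwargs": {"newtons": 20, "plan": [{"hand":-1,"travel":[0,0,0],"rotation":[0,0,0]},{"hand":-0.5,"travel":[0,0,0],"rotation":[0,0,0]},{"hand":-0.3,"travel":[0,0,0],"rotation":[0,0,0]},{"hand":-0.1,"travel":[0,0,0],"rotation":[0,0,0]},{"hand":0.1,"travel":[0,0,0],"rotation":[0,0,0]},{"hand":0.1,"travel":[0,0,0],"rotation":[0,0,0]},{"hand":0.1,"travel":[0,0,0],"rotation":[0,0,0]}]}}

```text
clock: 8.2
eef_pos: [0.6486, -0.0749, 0.0804]
ee_rot: [180.0, 0.1, 144.8]
force: [-0.3, -0.7, 0.3]
grip_width: 0.553
grip_force: 0.0
```

```bash
python3 - <<'E'
from h import *
togo([.648,-.0748,.14],144.7)
E
```

```text
t 8.2 pos [ 0.6486 -0.0749  0.0804] rot [1.7998e+02 6.0000e-02 1.4477e+02] F [-0.3 -0.7  0.3] travel mm [  0.4  -0.3 -59.6] rot [0.0003 0.0011 0.0013]
```

Emit:
{"fn": "send_rows", "kwargs": {"plan": [{"hand":0.1,"travel":[0,0,-20],"rotation":[0,0,0]},{"hand":0.1,"travel":[0,0,-45],"rotation":[0,0,0]},{"hand":0.1,"travel":[0,0,-70],"rotation":[0,0,0]},{"hand":0.1,"travel":[0,0,-70],"rotation":[0,0,0]}]}}

```text
clock: 8.53
eef_pos: [0.6503, -0.0753, 0.1557]
ee_rot: [179.8, 0.5, 144.8]
force: [0.8, -0.2, 0.1]
grip_width: 0.552
grip_force: 0.0
```

```bash
python3 - <<'E'
from h import *
togo([.6029,.0375,.15],172.1)
E
```

```text
t 8.5333 pos [ 0.6503 -0.0753  0.1557] rot [179.83   0.5  144.78] F [ 0.8 -0.2  0.1] travel mm [103.8  64.8   4.9] rot [ 0.0007  0.0093 -0.4768]
```

Emit:
{"fn": "send_rows", "kwargs": {"plan": [{"hand":0.1,"travel":[30,19,0],"rotation":[0,0,-0.1]},{"hand":0.1,"travel":[62,40,0],"rotation":[0,0,-0.2]},{"hand":0.1,"travel":[90,58,0],"rotation":[0,0,-0.3]},{"hand":0.1,"travel":[102,65.5,0],"rotation":[0,0,-0.4]},{"hand":0.1,"travel":[102,65.5,0],"rotation":[0,0,-0.477]},{"hand":0.1,"travel":[102,65.5,0],"rotation":[0,0,-0.477]},{"hand":0.1,"travel":[102,65.5,0],"rotation":[0,0,-0.477]}]}}

```text
clock: 9.12
eef_pos: [0.6029, 0.0375, 0.15]
ee_rot: [-180.0, 0.0, 172.0]
force: [0.2, 0.2, -0.1]
grip_width: 0.544
grip_force: 0.0
```

```bash
python3 - <<'E'
from h import *
togo([.6029,.0375,.046],172.1)
ci=viewer.camera_info('wrist')
im=viewer.snapshot('wrist')[:,:,::-1].copy();cv2.imwrite('pics/w3.png',im)
for P in([.6029,.0375,.074],[.648,-.0748,.108],[.648,-.0748,.062]):print(proj(ci,P,True).round(1))
E
```

```text
t 9.1167 pos [0.6029 0.0375 0.15  ] rot [-1.8000e+02  2.0000e-02  1.7197e+02] F [ 0.2  0.2 -0.1] travel mm [ -0.   0. 104.] rot [-0.0001  0.0004 -0.0023]
[281.9 215.2]
[136.5 308. ]
[157.2 279.2]
```

View pics/w3.png

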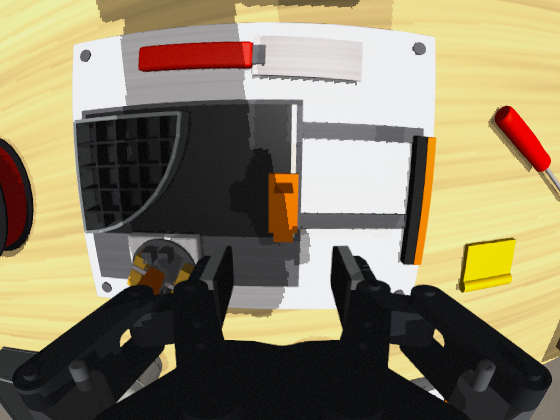

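The handle at about (284,210) is centred between the fingers, and the wing at about (155,275) stays turned. I'll descend and grip.

Emit:
{"fn": "send_rows", "kwargs": {"newtons": 20, "plan": [{"hand":0.1,"travel":[0,0,30],"rotation":[0,0,0]},{"hand":0.1,"travel":[0,0,60],"rotation":[0,0,0]},{"hand":0.1,"travel":[0,0,85],"rotation":[0,0,0]},{"hand":0.1,"travel":[0,0,100],"rotation":[0,0,0]},{"hand":0.1,"travel":[0,0,104],"rotation":[0,0,0]},{"hand":0.1,"travel":[0,0,104],"rotation":[0,0,0]},{"hand":-0.4,"travel":[0,0,104],"rotation":[0,0,0]},{"hand":-0.6,"travel":[0,0,104],"rotation":[0,0,0]},{"hand":-0.7,"travel":[0,0,104],"rotation":[0,0,0]},{"hand":-0.8,"travel":[0,0,104],"rotation":[0,0,0]},{"hand":-1,"travel":[0,0,104],"rotation":[0,0,0]},{"hand":-1,"travel":[0,0,104],"rotation":[0,0,0]}]}}

```text
clock: 10.17
eef_pos: [0.6036, 0.0383, 0.0474]
ee_rot: [179.9, 0.2, 172.1]
force: [-0.0, 4.8, 5.9]
grip_width: 0.162
grip_force: 21.4
```

```bash
python3 - <<'E'
from h import *
togo([.6029,.0375,.046],172.1);s=monitor.sense();print(s['wrist_torque'],'Ftool',rot(s['ee_rot']).T@s['force'])
E
```

```text
t 10.1667 pos [0.6036 0.0383 0.0474] rot [1.7993e+02 1.6000e-01 1.7207e+02] F [-0.   4.8  5.9] travel mm [ 0.6 -0.9  1.4] rot [ 0.0012  0.0028 -0.0005]
[ 0.74037853 -0.14333769 -0.32106844] Ftool [ 0.67199728  4.7379601  -5.9006147 ]
```

Emit:
{"fn": "send_rows", "kwargs": {"newtons": 30, "plan": [{"hand":-1,"travel":[0,1,-0.5],"rotation":[0,0,0]},{"hand":-1,"travel":[0,2,-0.5],"rotation":[0,0,0]},{"hand":-1,"travel":[0,4,-0.5],"rotation":[0,0,0]},{"hand":-1,"travel":[0,6,-0.5],"rotation":[0,0,0]},{"hand":-1,"travel":[0,9,-0.5],"rotation":[0,0,0]},{"hand":-1,"travel":[0,12,-0.5],"rotation":[0,0,0]},{"hand":-1,"travel":[0,15,-0.5],"rotation":[0,0,0]},{"hand":-1,"travel":[0,17,-0.5],"rotation":[0,0,0]},{"hand":-1,"travel":[0,17,-0.5],"rotation":[0,0,0]}]}}

```text
clock: 10.92
eef_pos: [0.606, 0.0545, 0.0475]
ee_rot: [-180.0, 0.2, 172.1]
force: [2.3, 0.7, 5.9]
grip_width: 0.158
grip_force: 31.6
```

```bash
python3 - <<'E'
from h import *
togo([.6029,.0375,.046],172.1);s=monitor.sense();print(s['wrist_torque'],'Ftool',rot(s['ee_rot']).T@s['force'])
E
```

```text
t 10.9167 pos [0.606  0.0545 0.0475] rot [-1.8000e+02  1.6000e-01  1.7209e+02] F [2.3 0.7 5.9] travel mm [  0.8 -17.2   1.5] rot [-0.      0.0028 -0.0002]
[-0.04651454 -0.45290205 -0.39549364] Ftool [-2.19926377  0.98262232 -5.89643842]
```

Emit:
{"fn": "send_rows", "kwargs": {"plan": [{"hand":-1,"travel":[0,3,-0.6],"rotation":[0,0,0]},{"hand":-1,"travel":[0,7,-0.6],"rotation":[0,0,0]},{"hand":-1,"travel":[0,13,-0.6],"rotation":[0,0,0]},{"hand":-1,"travel":[0,20,-0.6],"rotation":[0,0,0]},{"hand":-1,"travel":[0,28,-0.6],"rotation":[0,0,0]},{"hand":-1,"travel":[0,36,-0.6],"rotation":[0,0,0]},{"hand":-1,"travel":[0,44,-0.6],"rotation":[0,0,0]},{"hand":-1,"travel":[0,52,-0.6],"rotation":[0,0,0]},{"hand":-1,"travel":[0,59,-0.6],"rotation":[0,0,0]},{"hand":-1,"travel":[0,65,-0.6],"rotation":[0,0,0]},{"hand":-1,"travel":[0,69,-0.6],"rotation":[0,0,0]},{"hand":-1,"travel":[0,71,-0.6],"rotation":[0,0,0]}]}}

```text
clock: 11.92
eef_pos: [0.6167, 0.1245, 0.0475]
ee_rot: [-180.0, 0.3, 172.1]
force: [9.7, -3.1, -1.4]
grip_width: 0.159
grip_force: 30.5
```

Emit:
{"fn": "send_rows", "kwargs": {"plan": [{"hand":-1,"travel":[0,1,0],"rotation":[0,0,0]},{"hand":-1,"travel":[0,2,0],"rotation":[0,0,0]},{"hand":-1,"travel":[0,3,0],"rotation":[0,0,0]},{"hand":-1,"travel":[0,4,0],"rotation":[0,0,0]},{"hand":-1,"travel":[0,5,0],"rotation":[0,0,0]},{"hand":-1,"travel":[0,6,0],"rotation":[0,0,0]},{"hand":-1,"travel":[0,7,0],"rotation":[0,0,0]},{"hand":-1,"travel":[0,7.5,0],"rotation":[0,0,0]},{"hand":-1,"travel":[0,8,0],"rotation":[0,0,0]},{"hand":-1,"travel":[0,8,0],"rotation":[0,0,0]},{"hand":-1,"travel":[0,8,0],"rotation":[0,0,0]}]}}

```text
clock: 12.83
eef_pos: [0.6178, 0.132, 0.0475]
ee_rot: [-180.0, 0.3, 172.1]
force: [10.9, -3.2, -1.8]
grip_width: 0.155
grip_force: 30.4
```

```bash
python3 - <<'E'
from h import *
togo([.6029,.0375,.046],172.1);s=monitor.sense();print(s['wrist_torque'],'Ftool',rot(s['ee_rot']).T@s['force'])
E
```

```text
t 12.8333 pos [0.6178 0.132  0.0475] rot [-180.      0.29  172.06] F [10.9 -3.2 -1.8] travel mm [  1.7 -95.6   1.5] rot [-0.      0.0051 -0.0007]
[-0.45536865 -1.61726651 -0.35436377] Ftool [-11.22763045  -1.70639463   1.85792433]
```

The rail is pulling sideways by about 11 N, so I'll correct that and creep to the stop.

Emit:
{"fn": "send_rows", "kwargs": {"plan": [{"hand":-1,"travel":[-0.4,0,0],"rotation":[0,0,0]},{"hand":-1,"travel":[-0.8,0.4,0],"rotation":[0,0,0]},{"hand":-1,"travel":[-1.1,0.8,0],"rotation":[0,0,0]},{"hand":-1,"travel":[-1.1,1.2,0],"rotation":[0,0,0]},{"hand":-1,"travel":[-1.1,1.6,0],"rotation":[0,0,0]},{"hand":-1,"travel":[-1.1,2.0,0],"rotation":[0,0,0]},{"hand":-1,"travel":[-1.1,2.4,0],"rotation":[0,0,0]},{"hand":-1,"travel":[-1.1,2.8,0],"rotation":[0,0,0]},{"hand":-1,"travel":[-1.1,3.2,0],"rotation":[0,0,0]},{"hand":-1,"travel":[-1.1,3.2,0],"rotation":[0,0,0]}]}}

```text
clock: 13.67
eef_pos: [0.6183, 0.1353, 0.0475]
ee_rot: [-180.0, 0.1, 172.1]
force: [6.2, -2.6, 1.9]
grip_width: 0.158
grip_force: 31.0
```

```bash
python3 - <<'E'
from h import *
togo([.6029,.0375,.046],172.1);s=monitor.sense();print(s['wrist_torque'],'Ftool',rot(s['ee_rot']).T@s['force'])
E
```

```text
t 13.6667 pos [0.6183 0.1353 0.0475] rot [-1.7999e+02  1.4000e-01  1.7208e+02] F [ 6.2 -2.6  1.9] travel mm [  1.8 -99.    1.5] rot [-0.0002  0.0025 -0.0003]
[-0.40946544 -0.89096647 -0.41229715] Ftool [-6.49637307 -1.69721574 -1.84968315]
```

Emit:
{"fn": "send_rows", "kwargs": {"plan": [{"hand":-1,"travel":[-0.5,0.3,0],"rotation":[0,0,0]},{"hand":-1,"travel":[-0.6,0.6,0],"rotation":[0,0,0]},{"hand":-1,"travel":[-0.6,0.9,0],"rotation":[0,0,0]},{"hand":-1,"travel":[-0.6,1.2,0],"rotation":[0,0,0]},{"hand":-1,"travel":[-0.6,1.5,0],"rotation":[0,0,0]},{"hand":-1,"travel":[-0.6,1.5,0],"rotation":[0,0,0]}]}}

```text
clock: 14.17
eef_pos: [0.6186, 0.1371, 0.0475]
ee_rot: [180.0, 0.1, 172.1]
force: [3.3, -1.6, 4.9]
grip_width: 0.16
grip_force: 31.7
```

```bash
python3 - <<'E'
from h import *
togo([.6029,.0375,.046],172.1);s=monitor.sense();print(s['wrist_torque'],'Ftool',rot(s['ee_rot']).T@s['force'])
E
```

```text
t 14.1667 pos [0.6186 0.1371 0.0475] rot [1.7999e+02 7.0000e-02 1.7210e+02] F [ 3.3 -1.6  4.9] travel mm [   1.9 -100.8    1.5] rot [0.0001 0.0012 0.    ]
[-0.45835555 -0.62921434 -0.39423883] Ftool [-3.50766494 -1.17739249 -4.93832823]
```

Emit:
{"fn": "send_rows", "kwargs": {"plan": [{"hand":-1,"travel":[-0.2,0.3,-0.3],"rotation":[0,0,0]},{"hand":-1,"travel":[-0.2,0.6,-0.3],"rotation":[0,0,0]},{"hand":-1,"travel":[-0.2,0.9,-0.3],"rotation":[0,0,0]},{"hand":-1,"travel":[-0.2,1.1,-0.3],"rotation":[0,0,0]},{"hand":-1,"travel":[-0.2,1.1,-0.3],"rotation":[0,0,0]}]}}

```text
clock: 14.58
eef_pos: [0.6186, 0.1372, 0.0474]
ee_rot: [-179.9, -0.0, 172.1]
force: [1.8, -8.2, 4.5]
grip_width: 0.157
grip_force: 31.7
```

```bash
python3 - <<'E'
from h import *
togo([.6029,.0375,.046],172.1);s=monitor.sense();print(s['wrist_torque'],'Ftool',rot(s['ee_rot']).T@s['force'])
E
```

```text
t 14.5833 pos [0.6186 0.1372 0.0474] rot [-1.799e+02 -1.000e-02  1.721e+02] F [ 1.8 -8.2  4.5] travel mm [   1.8 -100.9    1.6] rot [-0.0017 -0.0002 -0.0001]
[-1.24613183 -0.3715888  -0.35448008] Ftool [-2.93515    -7.8953825  -4.47624347]
```

The carrier is against the stop, with about 8 N. I'll relax the push, then open.

Emit:
{"fn": "send_rows", "kwargs": {"newtons": 20, "plan": [{"hand":-1,"travel":[-0.2,-0.4,0],"rotation":[0,0,0]},{"hand":-1,"travel":[-0.2,-0.6,0],"rotation":[0,0,0]},{"hand":-0.6,"travel":[-0.2,-0.6,0],"rotation":[0,0,0]},{"hand":-0.4,"travel":[-0.2,-0.6,0],"rotation":[0,0,0]},{"hand":-0.2,"travel":[-0.2,-0.6,0],"rotation":[0,0,0]},{"hand":0.1,"travel":[-0.2,-0.6,0],"rotation":[0,0,0]},{"hand":0.1,"travel":[-0.2,-0.6,0],"rotation":[0,0,0]},{"hand":0.1,"travel":[-0.2,-0.6,0],"rotation":[0,0,0]}]}}

```text
clock: 15.25
eef_pos: [0.6185, 0.1377, 0.0472]
ee_rot: [180.0, -0.0, 172.1]
force: [-0.3, -0.0, 0.9]
grip_width: 0.549
grip_force: 0.0
```

Emit:
{"fn": "send_rows", "kwargs": {"plan": [{"hand":0.1,"travel":[0,0,-20],"rotation":[0,0,0]},{"hand":0.1,"travel":[0,0,-45],"rotation":[0,0,0]},{"hand":0.1,"travel":[0,0,-75],"rotation":[0,0,0]},{"hand":0.1,"travel":[40,0,-100],"rotation":[0,0,0]},{"hand":0.1,"travel":[80,0,-120],"rotation":[0,0,0]},{"hand":0.1,"travel":[120,0,-120],"rotation":[0,0,0]},{"hand":0.1,"travel":[150,0,-120],"rotation":[0,0,0]},{"hand":0.1,"travel":[150,0,-120],"rotation":[0,0,0]},{"hand":0.1,"travel":[150,0,-120],"rotation":[0,0,0]}]}}

```text
clock: 16.0
eef_pos: [0.4691, 0.1585, 0.168]
ee_rot: [180.0, 0.0, 172.2]
force: [0.7, -1.1, -0.1]
grip_width: 0.55
grip_force: 0.0
```

```bash
python3 - <<'E'
from h import *
togo([.6,.1,.1],172.1)
ci=viewer.camera_info('wrist')
w=viewer.snapshot('wrist')[:,:,::-1];s=viewer.snapshot('side')[:,:,::-1]
s=cv2.resize(s[160:290,220:370],None,fx=3.2,fy=3.2,interpolation=cv2.INTER_CUBIC)[:420,:240+240]
w=w[:,60:380]; s=s[:416]; s=cv2.copyMakeBorder(s,0,420-s.shape[0],0,0,cv2.BORDER_CONSTANT)
cv2.imwrite('pics/f1.png',np.hstack([w,s])); print(w.shape,s.shape)
E
```

```text
t 16.0 pos [0.4691 0.1585 0.168 ] rot [1.7999e+02 3.0000e-02 1.7217e+02] F [ 0.7 -1.1 -0.1] travel mm [-137.6  -40.2   68. ] rot [0.0001 0.0005 0.0011]
(420, 320, 3) (420, 480, 3)
```

View pics/f1.png

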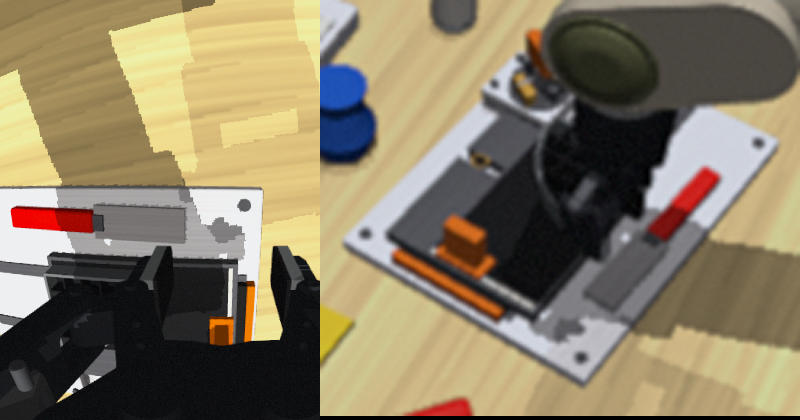

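The final view shows the carrier up against the orange and black end stop, at about (450,275). The plunger wing is still raised and turned at about (535,50), and the scraper hasn't moved. The gripper is touching nothing, so I'm handing the job in.

```bash
python3 -c "
from cell import ticket
print(ticket.close_job())"
```

```text
the job is handed in; nothing more can be done
None
```

The job is handed in: the plunger is parked up in its rest notch at about 1.09 rad, and the carrier was slid gently against its end stop (about 100 mm, 8 N at contact) and released.

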